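# Clear the apple jam in the feed chute

### The job

Two of the three green apples in the sloping feed chute have wedged side by side at its narrow mouth. Gently nudge the wedged apple that blocks the way back up the chute so that the jam lets go and all three roll out into the steel tray on the balance. Do not lift any apple out of the chute, and leave the fourth apple on its cork ring and the round wooden block beside the chute where they are.

Things in the scene. Friction and masses are not known exactly. Their poses are not given: they have to be found in the camera images.
- chute: Fixed aluminium chute on steel feet. Origin on the table under the mouth; x level, the way the floor climbs (uphill), y left looking uphill, z up. Floor climbs 9 degrees, 85 mm above the table at x = 0, from x = -50 (open end) to +272 mm. Walls 42 mm high over the floor. Right wall at y = -58 mm; left wall at y = +58 up to x = 60, then flaring to +108 mm from x = 110 mm on (hopper).
- throat (a point): Middle of the mouth's opening on the lane's floor (chute x = 0, y = -21 mm, 85 mm up). A wall slants from the left side wall at x = 17 mm to a corner at x = 0, y = +16 mm; from there a straight wall leads down to the lower end: the passage is 74 mm wide, y = -58 to +16 mm, x = 0 to -50 mm. A lone apple rolls out by itself; two abreast do not fit the 116 mm neck above and wedge.
- apple_a_center (a point): Centre of a loose, smooth green apple, in effect a ball 62 mm across, about 110 g. At the start the lowest in the lane, at the left wall, resting on the slanting wall beside the mouth (about chute x = 33, y = +27 mm, 122 mm above the table).
- apple_b_center (a point): Centre of a like apple. At the start wedged between the first apple and the right wall, straight uphill of the passage (about chute x = 64, y = -27 mm, 126 mm above the table); its downhill face is free. Pushed 50 to 60 mm uphill and held there, it lets the lowest apple, often the third too, roll out past its left; released, it rolls down itself.
- apple_c_center (a point): Centre of a third like apple, lying loosely uphill of the first, against the flaring left wall.
- tray (a point): Centre of the inner floor of the fixed steel tray on the white balance, 52 mm above the table, at the chute's open lower end; axes as the chute's. Inside 220 mm (along x) by 190 mm, walls 45 mm over its floor, only 9 mm on the chute's side.
- apple_spare: bystander: a fourth apple, 62 mm, on the cork ring beside the chute; origin at its centre
- wood_block: bystander: round wooden block 90 mm across, 30 mm high, beside the chute; origin under it
Not all that is in view belongs to the job. What is shaped like the part that bears apple_b_center but orange or pink is not meant.

How it is judged (in metres and radians):
On the way:
1. one of the two wedged apples is nudged back up the chute by at least 10 mm ((x of apple_b_center in the frame of chute above 0.075 m or x of apple_a_center in the frame of chute above 0.045 m)), for 0.05 s.
At the end, for the whole second after the job is handed in: all three apples lie in the steel tray (centres within 95 mm of its middle lengthwise and 80 mm across, and no more than 50 mm above its floor), at rest (slower than 3 cm/s) (x of apple_a_center in the frame of tray between -0.095 and 0.095 m and y of apple_a_center in the frame of tray between -0.08 and 0.08 m and z of apple_a_center in the frame of tray between 0.02 and 0.05 m and linear speed of each of apple_a, apple_b, apple_c below 0.03 m/s and x of apple_b_center in the frame of tray between -0.095 and 0.095 m and y of apple_b_center in the frame of tray between -0.08 and 0.08 m and z of apple_b_center in the frame of tray between 0.02 and 0.05 m and x of apple_c_center in the frame of tray between -0.095 and 0.095 m and y of apple_c_center in the frame of tray between -0.08 and 0.08 m and z of apple_c_center in the frame of tray between 0.02 and 0.05 m); the robot touches nothing.
It fails at once if an apple of the chute is lifted out (its centre goes above 180 mm over the table) (height (world z) of any of apple_a_center, apple_b_center, apple_c_center above 0.18 m).
It fails at once if an apple is pressed hard (more than 40 N from the fingers) (contact force between the fingers and apple_a above 40 N or contact force between the fingers and apple_b above 40 N or contact force between the fingers and apple_c above 40 N).
It fails at once if the fourth apple or the wooden block is moved more than 30 mm (distance of any of apple_spare, wood_block from where it was at the start of the episode above 0.03 m).
It also fails if it takes over 42 s, if anything falls off the work surface, if the arm or the gripper's body presses on something with over 40 N, if the wrist force passes 120 N, or if a joint passes its speed limit or range.

### The arm

A 6-joint arm with a two-finger parallel gripper is mounted at the origin on the work surface. World frame = base frame: x ahead of the robot, y to its left, z up, the work surface at z = 0. Lengths are in mm, angles in rad, forces in N, time in s.
With the tool pointing down it reaches from about 350 to 875 mm from the base axis. Payload 4.2 kg.
Tool frame: the origin (TCP) lies midway between the tips of the shut fingers; the grasp point (between the pads) lies 19 mm behind it (arm.tcp_to_grasp is the distance from the TCP to the grasp point, in mm); z points along the fingers, y is the line along which they close (so a half turn about z gives the same grasp; the last joint's range is limited). The gripper opens to 85 mm and grips with 20 to 120 N. Pads are 22 mm wide; open, the fingers measure 114 mm over their backs; the gripper's body (76 mm by 85 mm) begins 54 mm behind the grasp point. The pads swing forward as they close: fully open they stand 13 mm farther back than shut.
Start: joints at [-1.045, 0.385, 0.008, 0, -1.194, -0.259], TCP at [164.795, -602.861, 231.312] pointing down, gripper open.
Joint ranges: [-3.14, 3.14], [-1.21, 2.06], [-1.07, 1.41], [-3.16, 2.05], [-2.99, -0.16], [-3.1, 3.1]. Speed limits (rad/s): [2.79, 2.79, 3.14, 3.14, 3.14, 3.14].

### API

Orientations are given as a unit quaternion [x, y, z, w].
In Python, from bench import arm, imaging, job, models gives the robot as it stands.
- The arm moves only by the tool arm_command, never from a script. Its argument "rows" is a list of rows, each an object with "grip": the opening, from 0 (shut) to 1 (fully open); "linear": the shift along the tool's x, y, z in mm, a list of three; "rot": the turn, a rotation vector about the tool's x, y, z in rad, a list of three. In form: [{"grip": grip, "linear": [tx, ty, tz], "rot": [rx, ry, rz]}, ...]. A call has 1 to 10 rows; each row is the pose to reach, as a shift and turn from the pose commanded when the call began, along the tool's axes at that moment; what a row does not reach only later rows make up. A row lasts 1/8 s, in which the tool goes at most 62.5 mm and 10.7 degrees, less where a joint would pass 70% of its speed; a pose out of reach is approached as far as the arm can. A call with a gripper value outside its range is refused whole. The fingers move at their own pace and stop on an object; the grip force is fixed at half the most. Time passes only in rows, so rows that repeat a pose let the fingers close. It gives the time, the measured TCP pose, the force, the opening and the grip force at its end, in the units of the state.
- arm.read_state(): the state, without advancing time (a new reading comes with each control period).
- imaging.get_image(name): name is "scene" or "top" or "wrist"; returns a dict with "frame" (400x640x3 uint8, red, green, blue), "fx", "fy", "cx", "cy" (pixels), "extrinsics" (4x4, takes a point from world to camera coordinates); the wrist camera has in their place "T_tool_cam" (4x4, takes a point from camera to tool coordinates, whose origin is the TCP and whose axes are the flange's). Camera axes: x right, y down, z forward; pixel columns grow to the right and rows downward; lengths in mm; the calibration is good to about 2 mm. The wrist camera is an equidistant fisheye: a pixel r from the principal point sees the ray r / f radians off the axis. A picture is of the moment at which its call begins: read the wrist's pose just before it. There is no depth.
- job.job_done(): hands the job in; it is judged then, once.
Trained networks look in a picture, given as the dict that the camera call returned (one of the last four; its "shot" number tells which), for a name from the list of things; names that differ only in an ending like _2 or _b are one class to them, and where a whole thing is asked for, a point or a joint stands for the part that bears it (a point fixed in the world has none). Each returns a list of dicts, best first, with "score" (0 to 1); they miss things now and then, are a little off and sometimes report something else, mostly with a low value. They report only what shows in the picture. A call takes as long as a camera call. They do not tell look-alikes from the thing itself.
- models.spot_in(picture, query): "rect" ([left, top, right, bottom] in pixels, round what is visible of it).
- models.tip_of(picture, query): "pixel" ([column, row] in pixels: a listed point, or the origin of a listed thing).
The state is a dict: "clock": time; "joints": joint angles; "joint_vel": joint speeds; "joint_efforts": joint torques, N m; "position": TCP position; "ee_rot": TCP orientation; "contact_force": force on the tool from outside, world axes, zero at the start; "wrist_torque": the same for the moment, N m; "gripper_width": finger opening in mm; "grasp_force": force on a finger pad.
Only numpy, scipy, OpenCV 4.12 (cv2) and the standard library are available. Lean on these libraries where they do the work, as an engineer would, in place of code of your own. Each camera call takes 0.05 s, during which the arm holds its last target. There are 200 camera calls.

## Working session

There is one attempt and no reset: what is moved stays moved. The work goes in short steps, Python scripts to look and compute and a tool call to move; the robot and the scene stay as the last step left them, time stands still between calls to the robot, and variables do not carry over. Pictures are saved under pics/ and viewed, at most 10 in all, crops included, and the job is handed in when it is done.

Besides the shell and the picture viewer there is one more tool, called after "Request:" in YAML: its name, and indented under it one key for each argument. arm_command: Moves the arm, as the interface text tells. Its arguments: {"type":"object","properties":{"rows":{"type":"array"}},"required":["rows"]}

```bash
mkdir -p pics; cat > h.py <<'E'
import numpy as np, cv2
from bench import arm, imaging, job, models
def ray(p,uv):
    E=np.array(p["extrinsics"]);R=E[:3,:3];t=E[:3,3]
    d=R.T@np.array([(uv[0]-p["cx"])/p["fx"],(uv[1]-p["cy"])/p["fy"],1]);return -R.T@t,d
def at_z(p,uv,z):
    o,d=ray(p,uv);return o+d*(z-o[2])/d[2]
def proj(p,X):
    E=np.array(p["extrinsics"]);c=E[:3,:3]@np.array(X)+E[:3,3];return [p["fx"]*c[0]/c[2]+p["cx"],p["fy"]*c[1]/c[2]+p["cy"]]
E
python3 - <<'E'
from h import *
s=arm.read_state();print(s["position"],s["ee_rot"],s["clock"])
for n in ["scene","top"]:
    p=imaging.get_image(n);cv2.imwrite(f"pics/{n}0.png",p["frame"][:,:,::-1])
    for q,z in [("chute",0),("throat",85),("apple_a_center",124),("tray",52),("apple_spare",50),("wood_block",0)]:
        for r in models.tip_of(p,q)[:5]: print(n,q,round(r["score"],2),np.round(r["pixel"]),np.round(at_z(p,r["pixel"],z)))
E
```

```text
[ 164.63662498 -602.31707552  230.20086019] [-1.32895911e-01  9.91129387e-01  1.08538987e-03 -1.89736676e-04] 0.0
scene chute 0.78 [312. 236.] [580.  14.   0.]
scene chute 0.7 [354. 173.] [383. 217.   0.]
scene throat 0.65 [314. 211.] [601.  10.  85.]
scene apple_a_center 0.77 [324. 184.] [571.  45. 124.]
scene tray 0.64 [237. 226.] [ 544. -139.   52.]
scene apple_spare 0.65 [391. 264.] [770.  96.  50.]
scene wood_block 0.8 [322. 289.] [732. -28.   0.]
top chute 0.95 [333. 210.] [588.  15.   0.]
top chute 0.7 [316. 210.] [588.  47.   0.]
top throat 0.88 [337. 197.] [602.  12.  85.]
top apple_a_center 0.77 [313. 216.] [563.  54. 124.]
top tray 0.81 [419. 226.] [ 556. -140.   52.]
top apple_spare 0.68 [284. 119.] [755. 110.  50.]
top wood_block 0.61 [355. 136.] [739. -29.   0.]
```

View pics/top0.png

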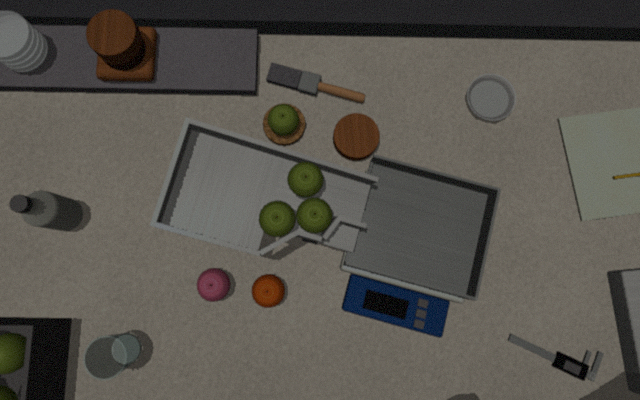

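View pics/scene0.png

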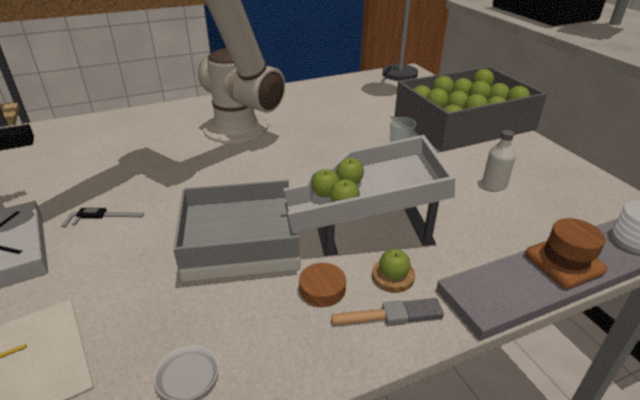

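The top view shows b at about (306,180) by the right wall, a at (314,216), c at (277,218). Uphill is to the left in the image, roughly world +y. Next I fit the chute frame.

```bash
cat >> h.py <<'E'
def fitchute(p,pts):
    from scipy.optimize import least_squares
    def T(q,X):
        c,s=np.cos(q[2]),np.sin(q[2]);return [q[0]+c*X[0]-s*X[1],q[1]+s*X[0]+c*X[1],X[2]]
    f=lambda q:np.ravel([np.subtract(proj(p,T(q,X)),uv) for X,uv in pts])
    r=least_squares(f,[590,15,1.4],loss="soft_l1");return r.x,f(r.x).reshape(-1,2)
E
python3 - <<'E'
from h import *
p=imaging.get_image("top")
for r in models.spot_in(p,"apple_b_center")[:8]: print(round(r["score"],2),np.round(r["rect"]))
for n in "abc":
    for r in models.tip_of(p,f"apple_{n}_center")[:6]: print(n,round(r["score"],2),np.round(r["pixel"],1))
t=models.tip_of(p,"throat")[0]["pixel"];tr=models.tip_of(p,"tray")[0]["pixel"]
pts=[((33,27,122),(314,216)),((64,-27,126),(306,180)),((0,-21,85),t),((272,-58,168),(188,124)),((272,108,168),(155,227)),((-50,-58,119),(377,181))]
q,res=fitchute(p,pts);print(q,res.round(1))
c,s=np.cos(q[2]),np.sin(q[2]);R=np.array([[c,-s],[s,c]])
for n,uv,z in [("a",(314,216),122),("b",(306,180),126),("c",(277,218),135),("tray",tr,52),("spare",(284,119),50),("wood",(356,136),15)]:
    w=at_z(p,uv,z);print(n,w.round(),(R.T@(w[:2]-q[:2])).round())
S=arm.read_state();from scipy.spatial.transform import Rotation as Ro
Rt=Ro.from_quat(S["ee_rot"]).as_matrix();print(Rt.round(3))
for ch in [(-5,-28,200),(12,-28,112),(75,-28,122)]:
    w=np.r_[q[:2]+R@np.array(ch[:2]),ch[2]];print(ch,w.round(),(Rt.T@(w-S["position"])).round())
u=Rt.T@np.r_[R[:,0],0];print("uphill in tool",u,np.arctan2(u[1],u[0]))
E
```

```text
0.98 [251. 274. 285. 306.]
0.98 [201. 266. 232. 306.]
0.87 [292. 162. 320. 199.]
a 0.95 [315.1 213.2]
b 0.89 [307.4 179. ]
b 0.73 [269.1 290.3]
b 0.7 [275.6 217.8]
b 0.64 [314.6 210.8]
c 0.78 [277.7 216.2]
[580.5559728   10.97238221   1.3285937 ] [[ 2.  -0. ]
 [ 0.2  0.2]
 [ 6.3  1.5]
 [-1.9  0.6]
 [-0.4 -3.1]
 [-1.2 -0.6]]
a [562.  53. 122.] [36. 28.]
b [622.  67. 126.] [ 64. -27.]
c [557. 113. 135.] [94. 48.]
tray [ 559. -135.   52.] [-147.  -14.]
spare [755. 111.  50.] [ 139. -145.]
wood [735. -29.  15.] [  -2. -159.]
[[-0.965 -0.264  0.   ]
 [-0.264  0.965 -0.   ]
 [-0.    -0.    -1.   ]]
(-5, -28, 200) [607.  -1. 200.] [-585.  464.   31.]
(12, -28, 112) [611.  16. 112.] [-593.  479.  119.]
(75, -28, 122) [626.  77. 122.] [-624.  534.  109.]
uphill in tool [-4.87326669e-01  8.73219742e-01 -1.98141252e-05] 2.0798219913037004
```

Request:
arm_command:
  rows:
    - {"grip":0,"linear":[-40,32,0],"rot":[0,0,0.1]}
    - {"grip":0,"linear":[-80,64,0],"rot":[0,0,0.2]}
    - {"grip":0,"linear":[-120,96,0],"rot":[0,0,0.3]}
    - {"grip":0,"linear":[-160,128,0],"rot":[0,0,0.4]}
    - {"grip":0,"linear":[-200,160,0],"rot":[0,0,0.5]}
    - {"grip":0,"linear":[-240,192,0],"rot":[0,0,0.51]}
    - {"grip":0,"linear":[-280,223,0],"rot":[0,0,0.51]}
    - {"grip":0,"linear":[-320,255,0],"rot":[0,0,0.51]}
    - {"grip":0,"linear":[-360,287,0],"rot":[0,0,0.51]}
    - {"grip":0,"linear":[-400,318,0],"rot":[0,0,0.51]}

```text
clock: 2.3
position: [467.7, -189.1, 231.7]
ee_rot: [0.121, 0.993, -0.0, 0.0]
contact_force: [0.3, -1.0, 0.3]
gripper_width: -0.2
grasp_force: 0.0
```

```bash
cat >> h.py <<'E'
Q=np.array([580.6,11.0,1.3286])
def go(ch):
    from scipy.spatial.transform import Rotation as Ro
    c,s=np.cos(Q[2]),np.sin(Q[2]);R=np.array([[c,-s],[s,c]])
    S=arm.read_state();Rt=Ro.from_quat(S["ee_rot"]).as_matrix()
    u=Rt.T@np.r_[R[:,0],0]
    print("clk",S["clock"],"chute pos",(R.T@(np.array(S["position"])[:2]-Q[:2])).round(1),S["position"][2].round(1),"angle err",np.arctan2(u[1],u[0])-np.pi/2, "F",np.round(S["contact_force"],1))
    for h in ch:
        w=np.r_[Q[:2]+R@np.array(h[:2]),h[2]];print(h,(Rt.T@(w-S["position"])).round(1))
E
python3 -c "
from h import *
go([(-10,-28,215),(8,-28,114)])"
```

```text
clk 2.3 chute pos [-221.4   61.6] 231.7 angle err -0.0006392351638617733 F [ 0.3 -1.   0.3]
(-10, -28, 215) [-89.5 211.4  16.8]
(8, -28, 114) [-89.4 229.4 117.8]
```

Request:
arm_command:
  rows:
    - {"grip":0,"linear":[-22,52,0],"rot":[0,0,0]}
    - {"grip":0,"linear":[-45,104,0],"rot":[0,0,0]}
    - {"grip":0,"linear":[-67,156,5],"rot":[0,0,0]}
    - {"grip":0,"linear":[-89,205,15],"rot":[0,0,0]}
    - {"grip":0,"linear":[-89,215,35],"rot":[0,0,0]}
    - {"grip":0,"linear":[-89,215,50],"rot":[0,0,0]}
    - {"grip":0,"linear":[-89,215,50],"rot":[0,0,0]}

```text
clock: 3.18
position: [603.8, -4.1, 180.0]
ee_rot: [0.122, 0.993, -0.001, -0.002]
contact_force: [0.0, 0.9, -0.2]
gripper_width: 0.1
grasp_force: 0.0
```

```bash
python3 -c "
from h import *
go([(3,-28,114),(75,-28,124)])
a=imaging.get_image('scene')['frame'];b=imaging.get_image('top')['frame']
cv2.imwrite('pics/near.png',np.hstack([cv2.resize(a[120:300,200:460],(390,270)),cv2.resize(b[90:290,150:410],(390,270))])[:,:,::-1])"
```

```text
clk 3.175 chute pos [ -9.1 -26.2] 180.0 angle err -0.001582155367157112 F [ 0.   0.9 -0.2]
(3, -28, 114) [-2.  12.2 66. ]
(75, -28, 124) [-1.8 84.2 55.9]
```

View pics/near.png

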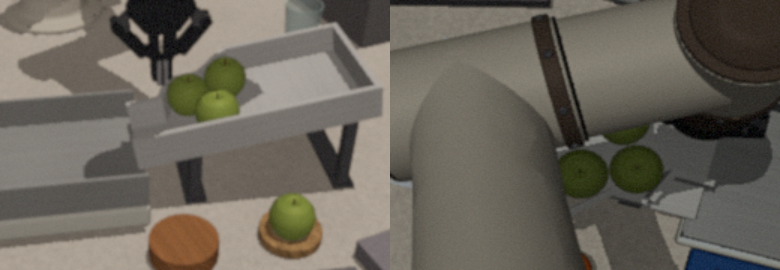

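The fingers hang over the mouth, left view about (163,75), and the jam is unchanged. I descend into the passage, then push.

Request:
arm_command:
  rows:
    - {"grip":0,"linear":[-2,11,15],"rot":[0,0,0]}
    - {"grip":0,"linear":[-2,11,30],"rot":[0,0,0]}
    - {"grip":0,"linear":[-2,11,45],"rot":[0,0,0]}
    - {"grip":0,"linear":[-2,11,58],"rot":[0,0,0]}
    - {"grip":0,"linear":[-2,11,64],"rot":[0,0,0]}
    - {"grip":0,"linear":[-2,11,64],"rot":[0,0,0]}

```text
clock: 4.03
position: [609.4, 6.7, 116.8]
ee_rot: [0.121, 0.993, -0.0, -0.0]
contact_force: [0.5, 0.3, -0.3]
gripper_width: 0.2
grasp_force: 0.0
```

```bash
python3 -c "
from h import *
go([(75,-28,125)])"
```

```text
clk 4.025 chute pos [  2.7 -29. ] 116.8 angle err -0.0010055677150402342 F [ 0.5  0.3 -0.3]
(75, -28, 125) [ 1.1 72.3 -8.3]
```

Request:
arm_command:
  rows:
    - {"grip":0,"linear":[1,8,-1],"rot":[0,0,0]}
    - {"grip":0,"linear":[1,15,-2],"rot":[0,0,0]}
    - {"grip":0,"linear":[1,21,-2],"rot":[0,0,0]}
    - {"grip":0,"linear":[1,28,-3],"rot":[0,0,0]}
    - {"grip":0,"linear":[1,35,-4],"rot":[0,0,0]}
    - {"grip":0,"linear":[1,42,-5],"rot":[0,0,0]}
    - {"grip":0,"linear":[1,49,-6],"rot":[0,0,0]}
    - {"grip":0,"linear":[1,56,-7],"rot":[0,0,0]}
    - {"grip":0,"linear":[1,63,-8],"rot":[0,0,0]}
    - {"grip":0,"linear":[1,70,-8],"rot":[0,0,0]}

```text
clock: 5.28
position: [625.6, 75.4, 125.4]
ee_rot: [0.121, 0.993, 0.0, 0.0]
contact_force: [0.3, -0.3, -0.0]
gripper_width: 0.2
grasp_force: 0.3
```

```bash
python3 -c "
from h import *
go([])
p=imaging.get_image('scene');a=p['frame'];b=imaging.get_image('top')['frame']
cv2.imwrite('pics/push.png',np.hstack([cv2.resize(a[120:300,160:460],(450,270)),cv2.resize(b[90:290,250:510],(340,270))])[:,:,::-1])"
```

```text
clk 5.275 chute pos [ 73.4 -28.2] 125.4 angle err -0.0010352337456824845 F [ 0.3 -0.3 -0. ]
```

View pics/push.png

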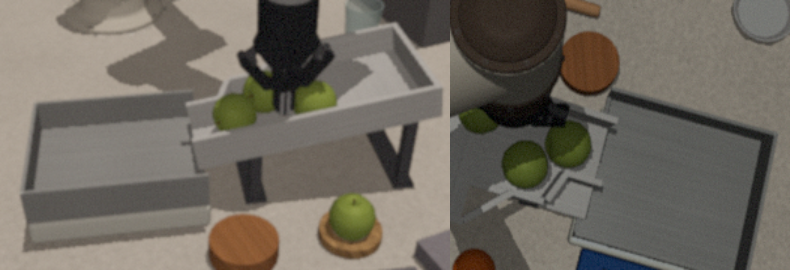

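Apple a (235,112 in the left crop) is rolling into the passage, c (262,92) follows, and b is held uphill of the finger at (316,98). I hold on.

Request:
arm_command:
  rows:
    - {"grip":0,"linear":[0,1,0],"rot":[0,0,0]}
    - {"grip":0,"linear":[0,1,0],"rot":[0,0,0]}
    - {"grip":0,"linear":[0,1,0],"rot":[0,0,0]}
    - {"grip":0,"linear":[0,1,0],"rot":[0,0,0]}
    - {"grip":0,"linear":[0,1,0],"rot":[0,0,0]}
    - {"grip":0,"linear":[0,1,0],"rot":[0,0,0]}
    - {"grip":0,"linear":[0,1,0],"rot":[0,0,0]}
    - {"grip":0,"linear":[0,1,0],"rot":[0,0,0]}
    - {"grip":0,"linear":[0,1,0],"rot":[0,0,0]}
    - {"grip":0,"linear":[0,1,0],"rot":[0,0,0]}

```text
clock: 6.62
position: [625.7, 75.9, 125.3]
ee_rot: [0.121, 0.993, -0.0, -0.0]
contact_force: [-0.3, 0.0, 0.5]
gripper_width: -0.3
grasp_force: 0.2
```

```bash
python3 -c "
from h import *
go([])
p=imaging.get_image('scene');a=p['frame'];b=imaging.get_image('top')['frame']
cv2.imwrite('pics/push2.png',np.hstack([cv2.resize(a[120:300,160:460],(450,270)),cv2.resize(b[90:290,250:510],(340,270))])[:,:,::-1])"
```

```text
clk 6.625 chute pos [ 73.8 -28.2] 125.3 angle err -0.000999810612569041 F [-0.3  0.   0.5]
```

View pics/push2.png

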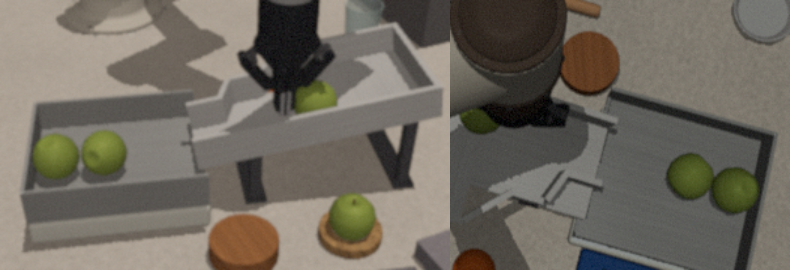

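Apples a and c lie in the tray, at (55,157) and (104,152) in the left crop. Only b is still held, so I lift the finger to release it.

Request:
arm_command:
  rows:
    - {"grip":0,"linear":[0,-3,-20],"rot":[0,0,0]}
    - {"grip":0,"linear":[0,-3,-60],"rot":[0,0,0]}
    - {"grip":0,"linear":[0,-3,-100],"rot":[0,0,0]}
    - {"grip":0,"linear":[0,-3,-120],"rot":[0,0,0]}
    - {"grip":0,"linear":[0,-3,-120],"rot":[0,0,0]}
    - {"grip":0,"linear":[0,-3,-120],"rot":[0,0,0]}
    - {"grip":0,"linear":[0,-3,-120],"rot":[0,0,0]}
    - {"grip":0,"linear":[0,-3,-120],"rot":[0,0,0]}
    - {"grip":0,"linear":[0,-3,-120],"rot":[0,0,0]}
    - {"grip":0,"linear":[0,-3,-120],"rot":[0,0,0]}

```text
clock: 7.98
position: [625.0, 73.0, 245.2]
ee_rot: [0.121, 0.993, -0.0, -0.0]
contact_force: [0.3, -0.1, -0.8]
gripper_width: 0.1
grasp_force: 0.0
```

Request:
arm_command:
  rows:
    - {"grip":0,"linear":[0,0,0],"rot":[0,0,0]}
    - {"grip":0,"linear":[0,0,0],"rot":[0,0,0]}
    - {"grip":0,"linear":[0,0,0],"rot":[0,0,0]}
    - {"grip":0,"linear":[0,0,0],"rot":[0,0,0]}
    - {"grip":0,"linear":[0,0,0],"rot":[0,0,0]}
    - {"grip":0,"linear":[0,0,0],"rot":[0,0,0]}
    - {"grip":0,"linear":[0,0,0],"rot":[0,0,0]}
    - {"grip":0,"linear":[0,0,0],"rot":[0,0,0]}
    - {"grip":0,"linear":[0,0,0],"rot":[0,0,0]}
    - {"grip":0,"linear":[0,0,0],"rot":[0,0,0]}

```text
clock: 9.22
position: [625.0, 73.0, 245.3]
ee_rot: [0.121, 0.993, 0.0, -0.0]
contact_force: [-0.2, 0.1, 0.0]
gripper_width: 0.1
grasp_force: 0.0
```

```bash
python3 -c "
from h import *
go([])
c,s=np.cos(Q[2]),np.sin(Q[2]);R=np.array([[c,-s],[s,c]])
for k in range(2):
    p=imaging.get_image('top');b=p['frame']
    for r in models.tip_of(p,'apple_a_center')[:8]:
        print(round(r['score'],2),np.round(r['pixel'],1),(R.T@(at_z(p,r['pixel'],83)[:2]-Q[:2])-[-150,-14]).round())
    for _ in range(4): imaging.get_image('scene')
a=imaging.get_image('scene')['frame']
cv2.imwrite('pics/end.png',np.hstack([cv2.resize(a[120:300,160:460],(450,270)),cv2.resize(b[90:290,250:510],(340,270))])[:,:,::-1])"
```

```text
clk 9.225 chute pos [ 70.9 -28.2] 245.3 angle err -0.0010443689837937864 F [-0.2  0.1  0. ]
0.6 [464.7 228.6] [-75.  -8.]
0.76 [467.8 227.2] [-80. -12.]
```

View pics/end.png

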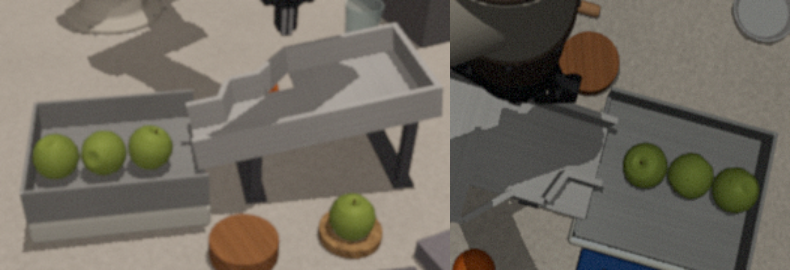

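All three apples lie in the tray: (55,157), (104,152) and (150,147) in the left crop. I let them settle, then compare two frames.

Request:
arm_command:
  rows:
    - {"grip":0,"linear":[0,0,0],"rot":[0,0,0]}
    - {"grip":0,"linear":[0,0,0],"rot":[0,0,0]}
    - {"grip":0,"linear":[0,0,0],"rot":[0,0,0]}
    - {"grip":0,"linear":[0,0,0],"rot":[0,0,0]}
    - {"grip":0,"linear":[0,0,0],"rot":[0,0,0]}
    - {"grip":0,"linear":[0,0,0],"rot":[0,0,0]}
    - {"grip":0,"linear":[0,0,0],"rot":[0,0,0]}
    - {"grip":0,"linear":[0,0,0],"rot":[0,0,0]}
    - {"grip":0,"linear":[0,0,0],"rot":[0,0,0]}
    - {"grip":0,"linear":[0,0,0],"rot":[0,0,0]}

```text
clock: 11.12
position: [625.0, 73.0, 245.3]
ee_rot: [0.121, 0.993, -0.0, 0.0]
contact_force: [-0.1, 0.5, 0.2]
gripper_width: -0.1
grasp_force: 0.0
```

```bash
cat > chk.py <<'E'
from h import *
c,s=np.cos(Q[2]),np.sin(Q[2]);R=np.array([[c,-s],[s,c]])
for k in range(3):
    p=imaging.get_image('top');f=cv2.cvtColor(p['frame'],cv2.COLOR_RGB2HSV)
    m=cv2.inRange(f,(25,110,30),(50,255,255));m[:, :340]=0;m[:150]=0;m[310:]=0;m[:,500:]=0
    D=cv2.distanceTransform(m,cv2.DIST_L2,5);n,l,st,ce=cv2.connectedComponentsWithStats((D>9).astype(np.uint8))
    print(arm.read_state()['clock'],[(u.round(1).tolist(),(R.T@(at_z(p,u,83)[:2]-Q[:2])-[-150,-14]).round().tolist()) for u in ce[1:]])
    for _ in range(8): imaging.get_image('scene')
E
python3 chk.py
```

```text
11.175 [([398.8, 212.2], [44.0, -7.0]), ([433.6, 220.0], [-19.0, -9.0]), ([468.1, 230.7], [-81.0, -6.0])]
11.625 [([398.7, 212.3], [44.0, -7.0]), ([433.9, 219.9], [-19.0, -10.0]), ([468.0, 230.7], [-81.0, -6.0])]
12.075 [([405.0, 209.0], [35.0, -16.0]), ([403.1, 215.8], [35.0, -3.0]), ([433.7, 219.8], [-19.0, -10.0]), ([395.0, 219.0], [48.0, 6.0]), ([468.0, 230.5], [-81.0, -6.0])]
```

```bash
python3 -c "
from bench import job
print(job.job_done())"
```

```text
the job is handed in; nothing more can be done
None
```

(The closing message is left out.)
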